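# Set and lock the sprung length stop of the garnish cutter

### The job

Set the bar's garnish cutter: draw its sprung stop out along the rail to the length marked by the index tab, feel for the hidden catch there (it lies a little before or after the tab), and swing the stop's cam lever all the way down so that the stop stays locked at the mark when you let go. Don't let the stop snap back on its spring, and leave the glass, the jigger and the jar standing where they are.

Things in the scene. Friction and masses are not known exactly. Their poses are not given: they have to be found in the camera images.
- cutter: Garnish cutter's bed, fixed. Origin on the counter under its rail. Metal rail along the cutter's x (-155 to +125 mm), y -30 to +40 mm, top 30 mm high, black rubber lip along it. On the -y side a white board, y -187 to -37, 22 mm high, with an upright steel knife guide at x 90 to 108, 96 mm high. +x points away from the robot (within 0.45 rad); +y side is free: nothing stands in y 45 to 125 mm.
- stop (a joint): How far the stop carriage (0.4 kg) is drawn out along the rail, towards the cutter's -x (m): 0 = home, its start; limit 0.115. A spring pulls it home with 2.8 N plus 70 N/m (9.5 N at 0.095), friction 0.3 N; let go unlocked it snaps home. It carries a steel stop plate over the board, to y -178 mm, 68 mm high.
- stop_pointer (a point): Tip of the small dark pointer on the carriage's left side: cutter x = 60 mm - stop (level with the hinge pin), y 40 mm, 32.5 mm high.
- lever (a joint): Cam lever on the carriage (rad): 0 upright (starts 0 to 0.25), swings to the cutter's +y, 1.57 = fully down, level. Stays where left (friction 0.08 N m); the stop can be drawn out by it. Swinging it turns a hidden toe (8 mm thick along x) down into the rail. Off the catch the toe lands on a hard strip: lever blocked at 0.6 to 0.7. Over the catch it goes on to 1.57 and locks the stop.
- lever_hinge (a point): Middle of the lever's hinge pin, which runs along the cutter's x: cutter x = 60 mm - stop, y 0, 50 mm high. The toe is in line with its middle along x. The catch is a hidden slot 12 mm long in the strip under the rubber lip (2 mm of play either way); its wall holds the stop against the spring.
- lever_grip (a point): Centre of the lever's black barrel knob, 80 mm from the hinge pin: a cylinder 18 mm across and 22 mm long, its axis along the cutter's x. Pinch its flat ends from above, fingers closing along the cutter's x, firmly enough to hold the spring; it pivots between the pads as the lever swings. 130 mm high when upright; 50 mm high at cutter y 80 mm when fully down.
- tab: Steel index tab fixed on the left edge of the rail, 14 x 9 x 12 mm with a 4 mm wide fin, 22 mm tall in all; origin under its middle, cutter y 42.5 mm, 22 mm above the counter; axes as the cutter's; between stop = 0.05 and 0.09. It marks the length: pointer beside the fin. The middle of the hidden catch is somewhere up to 7 mm before or after it along x.
- tumbler: Loose empty glass tumbler, 72 mm across, 95 mm high, on the left of the cutter; bystander. Origin at its underside.
- jigger: Loose steel jigger (double cone), 44 mm across, 85 mm high, on the left; bystander. Origin at its underside.
- jar: Loose green glass jar, 64 mm across, 85 mm high, on the left; bystander. Origin at its underside.

How it is judged:
By the outcome, as a careful person would: the job done as asked, in the order asked, and still so for the second after the job is handed in, with the robot touching nothing.
It also fails if it takes over 64 s, if anything falls off the work surface, if the arm or the gripper's body presses on something with over 40 N, if the wrist force passes 120 N, or if a joint passes its speed limit or range.

### The arm

A 7-joint arm with a two-finger parallel gripper is mounted at the origin on the work surface. World frame = base frame: x ahead of the robot, y to its left, z up, the work surface at z = 0. Lengths are in m, angles in rad, forces in N, time in s.
With the tool pointing down it reaches from about 0.35 to 0.9 m from the base axis. Payload 8.1 kg.
Tool frame: the origin (TCP) lies on the centre line of the jaws, within the pads' length; the fingertips stand 11 mm ahead of it and the grasp point (between the pads) lies 8 mm behind it (arm.nose_length is the distance from the TCP to the fingertips, in m); z points along the fingers, y is the line along which they close (so a half turn about z gives the same grasp; the last joint's range is limited). The gripper opens to 92 mm and grips with 3 to 60 N. Pads are 19 mm wide; open, the fingers measure 130 mm over their backs; the gripper's body (75 mm by 190 mm) begins 47 mm behind the grasp point.
Start: joints at [1.136, 0.434, 0.025, 1.573, -0.012, 1.134, -0.075], TCP at [0.204, -0.591, 0.238] pointing down, gripper open.
Joint ranges: [-2.62, 2.62], [-0.44, 2.09], [-1.27, 1.32], [0.08, 2.57], [-1.32, 4.46], [0.12, 2], [-2.74, 2.74]. Speed limits (rad/s): [2.22, 2.22, 3.01, 3.01, 3.14, 3.14, 3.14].

### API

Orientations are given as a rotation vector (axis times angle).
In Python, from cell import arm gives the robot as it stands.
- The arm moves only by the tool jog_arm, never from a script. Its argument "moves" is a list of rows, each a list of 4 numbers: the shift along the tool's x, y, z in m, then the turn about the tool's z in rad. In form: [[tx, ty, tz, spin], ...]. A call has 1 to 20 rows; each row is the pose to reach, as a shift and turn from the pose commanded when the call began, along the tool's axes at that moment; what a row does not reach only later rows make up. A row lasts 1/8 s, in which the tool goes at most 62.5 mm and 10.7 degrees, less where a joint would pass 70% of its speed; a pose out of reach is approached as far as the arm can. A call with a gripper value outside its range is refused whole. "hand" is the finger opening in m, from 0 to 0.0918, set as the call begins (left out, the last holds). The fingers move at their own pace and stop on an object; "newtons" is the grip in N (left out, the last holds). Time passes only in rows, so rows that repeat a pose let the fingers close. It gives the time, the measured TCP pose, the force, the opening and the grip force at its end, in the units of the state.
- arm.observe(): the state, without advancing time (a new reading comes with each control period).
- arm.get_image(name): name is "scene" or "top" or "wrist"; returns a dict with "color" (420x560x3 uint8, red, green, blue), "z_map" (420x560 float32, m along the optical axis (not along the pixel's ray), 0 where there is no reading), "fx", "fy", "cx", "cy" (pixels), "k1" (the pictures are not rectified: a ray, as slopes to the right and down, at radius r is drawn at 1 + k1 r^2 times it, then the intrinsics apply), "rvec" (rotation vector, rad) and "tvec" (3), from world to camera coordinates, as OpenCV has them. Camera axes: x right, y down, z forward; pixel columns grow to the right and rows downward; lengths in m; the calibration is good to about 2 mm. A picture is of the moment at which its call begins.
- arm.sign_off(): hands the job in; it is judged then, once.
The state is a dict: "clock": time; "joints": joint angles; "dq": joint speeds; "joint_efforts": joint torques, N m; "position": TCP position; "ee_rot": TCP orientation; "force": force on the tool from outside, world axes, zero at the start; "ft_torque": the same for the moment, N m; "width": opening from 0.0 (shut) to 1.0 (fully open); "gripper_force": force on a finger pad.
Only numpy, scipy, OpenCV 4.12 (cv2) and the standard library are available. Lean on these libraries where they do the work, as an engineer would, in place of code of your own. Each camera call takes 0.05 s, during which the arm holds its last target. There are 200 camera calls.

## Working session

There is one attempt and no reset: what is moved stays moved. The work goes in short steps, Python scripts to look and compute and a tool call to move; the robot and the scene stay as the last step left them, time stands still between calls to the robot, and variables do not carry over. Pictures are saved under pics/ and viewed, at most 10 in all, crops included, and the job is handed in when it is done.

Besides the shell and the picture viewer there is one more tool, called after "Call:" as a command line: name --pt "numbers of a row" for each row, then --argument value for the rest. jog_arm: Moves the arm, as the interface text tells. Its arguments: {"type":"object","properties":{"moves":{"type":"array"},"hand":{"type":"number"},"newtons":{"type":"number"}},"required":["moves"]}

```bash
mkdir -p pics; cat > h.py <<'E'
import numpy as np,cv2
from cell import arm
def grab(n):
    d=arm.get_image(n); np.save(f'/tmp/{n}.npy',d,allow_pickle=True); return d
def load(n): return np.load(f'/tmp/{n}.npy',allow_pickle=True).item()
def cam(d): 
    R,_=cv2.Rodrigues(np.array(d['rvec'],float)); return R,np.array(d['tvec'],float).ravel()
def slopes(d,u,v):
    x=(np.asarray(u,float)-d['cx'])/d['fx'];y=(np.asarray(v,float)-d['cy'])/d['fy']
    a,b=x.copy(),y.copy()
    for _ in range(20):
        s=1+d['k1']*(a*a+b*b); a,b=x/s,y/s
    return a,b
def world(d,u,v,z=None):
    "by z_map, (N,3)"
    a,b=slopes(d,u,v); R,t=cam(d)
    if z is None: z=d['z_map'][np.asarray(v,int),np.asarray(u,int)]
    P=np.stack([a*z,b*z,z+0*a],-1); return (P-t)@R
def onplane(d,u,v,h):
    a,b=slopes(d,u,v);R,t=cam(d); C=-R.T@t; D=np.stack([a,b,1+0*a],-1)@R
    return C+D*((h-C[2])/D[...,2])[...,None]
def proj(d,P):
    R,t=cam(d);p=np.atleast_2d(P)@R.T+t; a=p[:,0]/p[:,2];b=p[:,1]/p[:,2];s=1+d['k1']*(a*a+b*b)
    return np.stack([d['fx']*a*s+d['cx'],d['fy']*b*s+d['cy']],-1)
def tri(d1,p1,d2,p2):
    A=[];B=[]
    for d,p in((d1,p1),(d2,p2)):
        a,b=slopes(d,*p);R,t=cam(d);C=-R.T@t;D=np.array([a,b,1])@R;D/=np.linalg.norm(D)
        M=np.eye(3)-np.outer(D,D);A.append(M);B.append(M@C)
    return np.linalg.solve(sum(A),sum(B))
def save(d,name,box=None,s=1):
    im=d['color'][...,::-1]
    if box: u0,v0,u1,v1=box; im=im[v0:v1,u0:u1]
    cv2.imwrite('pics/'+name,cv2.resize(im,None,fx=s,fy=s,interpolation=cv2.INTER_CUBIC))
E
python3 - <<'E'
from h import *
for n in('scene','top'):
    d=grab(n);save(d,n+'1.png',s=1.4)
    R,t=cam(d);print(n,-R.T@t,d['fx'],d['k1'])
print(arm.observe())
E
```

```text
scene [1.06252306 0.00265058 0.49583324] 440.4237566375471 -0.02436455352987589
top [0.45726008 0.13620227 1.08031914] 508.9782284121582 -0.08546039820190734
{'clock': 0.1, 'joints': array([ 1.1363851 ,  0.43512967,  0.02494052,  1.57398968, -0.01154863,
        1.13400821, -0.07508465]), 'dq': array([-0.00015356, -0.00087378,  0.00090488, -0.00337121,  0.00059883,
        0.00118752,  0.0001678 ]), 'joint_efforts': array([ 2.94507554e-03, -6.69126248e+01,  9.87982973e-01, -3.15149724e+01,
       -6.04772405e-02,  3.73445393e-02,  1.05759782e-04]), 'position': array([ 0.20340877, -0.59051052,  0.23704411]), 'ee_rot': array([-3.09713802e+00, -5.18596046e-01,  6.04310818e-04]), 'force': array([-0.26514991, -0.08054815, -0.38351396]), 'ft_torque': array([ 0.03480922,  0.01696074, -0.02561956]), 'gripper_force': 0.0, 'width': 1.0056132463698402}
```

View pics/scene1.png

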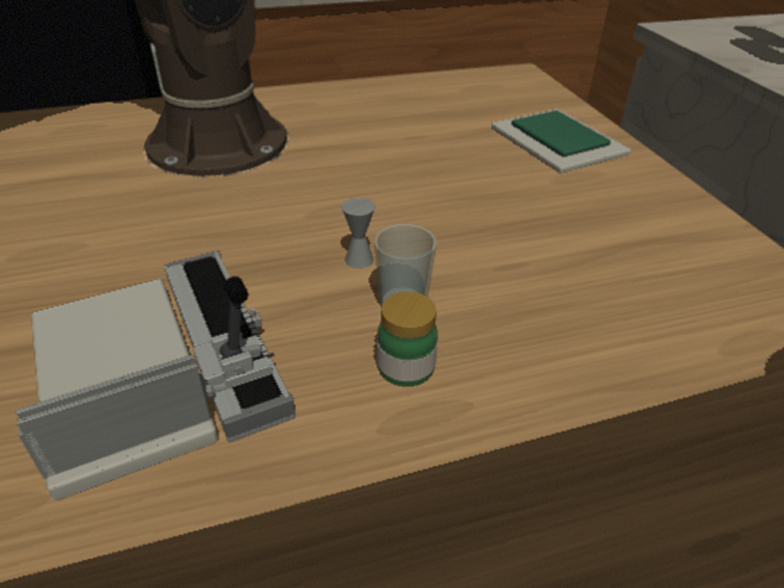

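View pics/top1.png

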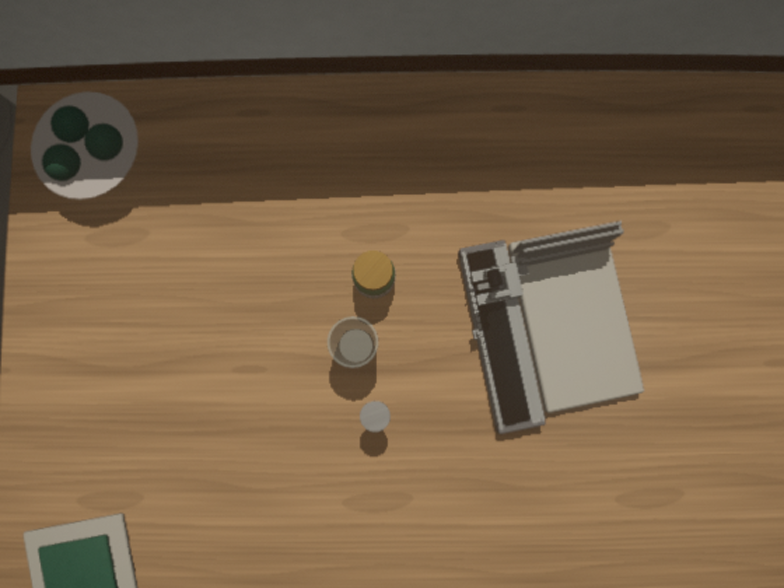

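Scene view: knob at (236,290), jigger (358,235), tumbler (405,265) and jar (407,340). Top view: rail from (480,247) to (520,430), knob (494,279), tab near (476,335). Next I'll zoom in on the cutter.

```bash
python3 - <<'E'
from h import *
d=load('top');save(d,'top_z.png',(320,160,470,315),3.8)
s=load('scene');save(s,'scene_z.png',(105,170,225,320),3.9)
v,u=np.mgrid[150:320,310:470];u=u.ravel();v=v.ravel()
P=world(d,u,v);m=(P[:,2]>.014)&(P[:,2]<.04)
print(cv2.minAreaRect(P[m,:2].astype(np.float32)*1000))
k=P[P[:,2]>.11];print('knob',len(k),k.mean(0),k.max(0))
g=P[(P[:,2]>.08)&(P[:,2]<.11)];print(len(g))
E
```

```text
((540.0451049804688, -101.24711608886719), (280.1219482421875, 234.7661590576172), 11.2819185256958)
knob 240 [0.52488699 0.06840672 0.61939256] [0.60752024 0.13620227 1.08031914]
536
```

View pics/top_z.png

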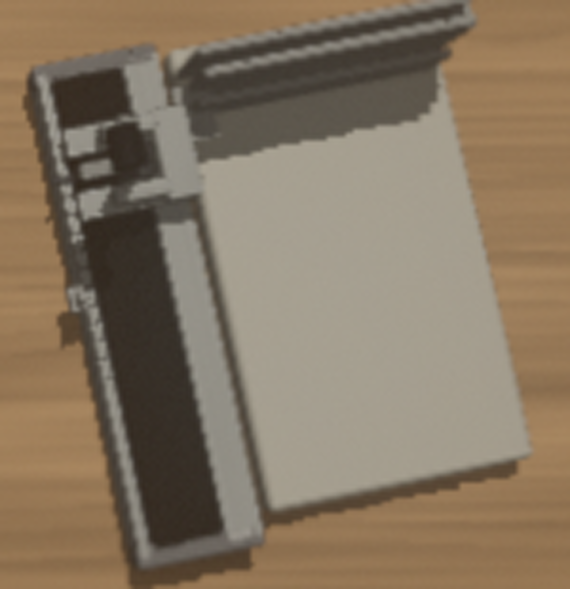

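View pics/scene_z.png

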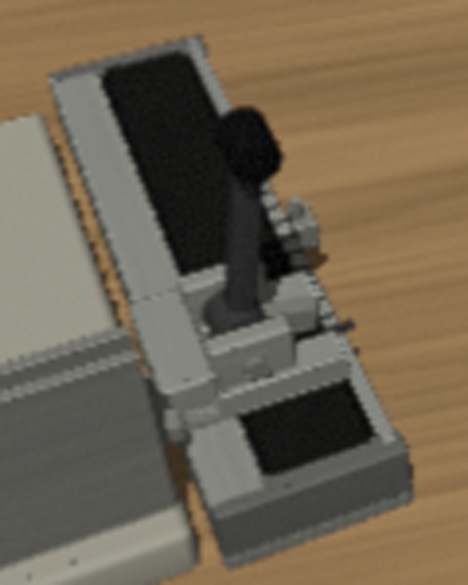

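Zooms: knob at top (125,150) and scene (250,145), tab at top (78,298) and scene (300,222), rail near-end corners at top (137,567) and (262,543).

```bash
python3 - <<'E'
from h import *
d=load('top');s=load('scene')
T=lambda p:(320+p[0]/3.8,160+p[1]/3.8);S=lambda p:(105+p[0]/3.9,170+p[1]/3.9)
yaw=np.radians(11.28);R=np.array([[np.cos(yaw),-np.sin(yaw)],[np.sin(yaw),np.cos(yaw)]])
o=np.array([.54005,-.10125])-R@[-.015,-.070]
print('origin',o)
C=lambda P:np.r_[R.T@(P[:2]-o),P[2]]*1000
k=tri(d,T((125,150)),s,S((250,145)));print('knob',k,C(k))
t=tri(d,T((78,296)),s,S((300,215)));print('tab',t,C(t))
for p in((137,567),(262,543),(30,72),(155,47)):print(p,C(onplane(d,*map(np.array,T(p)),.03)))
for p in((395,455),(190,440),(205,38),(52,78)):print('s',p,C(onplane(s,*map(np.array,S(p)),.03)))
# tab in clouds
for dd in(d,s):
    v,u=np.mgrid[0:420,0:560];P=world(dd,u.ravel(),v.ravel())
    q=np.c_[(P[:,:2]-o)@R,P[:,2]]*1000
    ok=dd['z_map'].ravel()>0
    m=ok&(q[:,1]>40.5)&(q[:,1]<52)&(abs(q[:,0])<59)&(q[:,2]>20)&(q[:,2]<50)
    print('tab',m.sum(),np.round(q[m],1)[:40].tolist())
    m=ok&(q[:,2]>112)&(q[:,2]<145)&(abs(q[:,0]-60)<25)&(abs(q[:,1])<40)
    print('knob',m.sum(),q[m].mean(0),q[m].min(0),q[m].max(0))
np.savez('/tmp/cut.npz',o=o,R=R)
print((o+R@[.06,.0]),yaw)
E
```

```text
origin [ 0.54106798 -0.02966813]
knob [ 0.59393093 -0.00331003  0.12854997] [ 56.99754555  15.50874677 128.54997376]
tab [0.52782911 0.01065366 0.03737753] [-5.09603117 42.13247206 37.37752967]
(137, 567) [-153.51687238   41.48883344   30.        ]
(262, 543) [-155.13883177  -27.06037653   30.        ]
(30, 72) [120.96994185  39.2292578   30.        ]
(155, 47) [120.33950642 -31.32194633  30.        ]
s (395, 455) [123.37970834  34.52619688  30.        ]
s (190, 440) [ 84.56396653 -27.70799231  30.        ]
s (205, 38) [-151.76067774   43.57138742   30.        ]
s (52, 78) [-152.02544486  -26.27501876   30.        ]
tab 28 [[0.9, 41.0, 33.9], [0.5, 46.8, 28.5], [-0.3, 45.6, 34.9], [-0.7, 43.5, 34.5], [-1.0, 41.2, 32.2], [-1.6, 47.3, 29.0], [-2.2, 45.9, 34.0], [-2.6, 43.8, 33.0], [-3.0, 41.5, 31.4], [-3.9, 41.0, 42.9], [-4.2, 46.3, 33.3], [-4.6, 44.2, 33.2], [-5.3, 42.9, 38.7], [-5.8, 41.3, 41.2], [-6.2, 46.8, 33.7], [-6.5, 44.3, 30.2], [-7.1, 42.7, 33.5], [-7.7, 41.3, 38.2], [-8.3, 47.4, 35.1], [-8.7, 45.3, 34.3], [-9.1, 43.1, 33.3], [-9.5, 41.2, 34.1], [-9.9, 46.5, 24.8], [-10.6, 45
[... 516 characters left out ...]
], [-9.1, 45.4, 35.3], [-7.8, 46.7, 35.8], [-5.5, 41.3, 37.6], [-4.5, 42.6, 37.9], [-5.3, 44.4, 36.6], [-5.7, 46.0, 35.7], [-5.4, 41.0, 35.7], [-4.0, 42.3, 36.3], [-3.0, 43.6, 36.6], [-2.8, 45.1, 36.2], [-1.8, 46.4, 36.5], [-3.9, 42.0, 34.5], [-3.8, 43.5, 34.0], [-0.6, 44.4, 36.1], [-1.1, 46.1, 35.1], [-0.2, 41.0, 35.7], [-0.7, 42.6, 34.7], [-1.2, 44.3, 33.6], [-1.6, 45.9, 32.6], [-1.0, 40.9, 33.0], [-1.5, 42.6, 32.0], [-0.9, 44.0, 31.9], [-1.3, 45.6, 30.9], [-3.4, 47.7, 28.4], [-0.6, 40.6, 31.4], [-0.7, 42.1, 30.7]]
knob 290 [ 62.92352357  13.56339855 132.17515285] [ 46.96020935   5.95799317 112.14313622] [ 71.27318971  23.45587122 140.79670587]
[ 0.59990896 -0.0179319 ] 0.19687313962496036
```

Cutter yaw is 11.3°, origin (0.541, -0.030). The tab sits at cutter x of about -5.5, so the stop target is about 65.5 mm. The knob is at cutter (60, 15, 128.5). Next: the approach above it.

```bash
cat >> h.py <<'E'
_c=dict(np.load('/tmp/cut.npz'))
def mv(x,y,z,yawc=np.radians(11.28)):
    "shift for the grasp point to cutter x,y,z (mm); prints tool-axis shift+spin"
    s=arm.observe();Rt,_=cv2.Rodrigues(np.array(s['ee_rot']))
    tgt=np.r_[_c['o']+_c['R']@np.array([x,y])/1e3,z/1e3-.008]
    a=np.arctan2(Rt[1,1],Rt[0,1]); sp=-(yawc-a)
    print('shift',np.round(Rt.T@(tgt-s['position']),4),'spin',round(sp,4))
def st():
    s=arm.observe();p=np.array(s['position'])
    print(s['clock'],'grasp pt cutter mm',np.round(_c['R'].T@(p[:2]-_c['o'])*1e3,1),round(p[2]*1e3+8,1),
     'Fcut',np.round(_c['R'].T@np.array(s['force'])[:2],2),round(s['force'][2],2),'w',round(s['width']*91.8,1),s['gripper_force'])
E
python3 -c "
from h import *
mv(60,15.5,215)"
```

```text
shift [ 0.5635 -0.4275  0.0305] spin -1.4359
```

Call:
jog_arm --pt "0.14 -0.107 0 -0.36" --pt "0.28 -0.214 0.01 -0.72" --pt "0.42 -0.32 0.02 -1.08" --pt "0.5635 -0.4275 0.0305 -1.4359" --pt "0.5635 -0.4275 0.0305 -1.4359" --pt "0.5635 -0.4275 0.0305 -1.4359" --pt "0.5635 -0.4275 0.0305 -1.4359" --pt "0.5635 -0.4275 0.0305 -1.4359" --pt "0.5635 -0.4275 0.0305 -1.4359" --pt "0.5635 -0.4275 0.0305 -1.4359" --pt "0.5635 -0.4275 0.0305 -1.4359" --pt "0.5635 -0.4275 0.0305 -1.4359" --pt "0.5635 -0.4275 0.0305 -1.4359" --pt "0.5635 -0.4275 0.0305 -1.4359" --pt "0.5635 -0.4275 0.0305 -1.4359" --pt "0.5635 -0.4275 0.0305 -1.4359" --pt "0.5635 -0.4275 0.0305 -1.4359" --pt "0.5635 -0.4275 0.0305 -1.4359" --hand 0.05

```text
clock: 2.35
position: [0.5971, -0.0034, 0.2073]
ee_rot: [1.993, 2.429, -0.0]
force: [0.3, -1.1, 0.1]
width: 0.542
gripper_force: 0.0
```

```bash
python3 -c "
from h import *
st();mv(60,15.5,128.5);d=grab('wrist');save(d,'w1.png',s=1.4)
R,t=cam(d);print(-R.T@t,proj(d,[list(_c['o']+_c['R']@[.06,.0155])+[.1285],list(_c['o']+_c['R']@[-.0055,.0425])+[.044]])*1.4)"
```

```text
2.35 grasp pt cutter mm [60.1 14.8] 215.3 Fcut [ 0.12 -1.1 ] 0.11 w 49.8 0.0
shift [ 0.0007 -0.0001  0.0868] spin -0.0003Traceback (most recent call last):
  File "<string>", line 4, in <module>
    R,t=cam(d);print(-R.T@t,proj(d,[list(_c['o']+_c['R']@[.06,.0155])+[.1285],list(_c['o']+_c['R']@[-.0055,.0425])+[.044]])*1.4)
                                         ^^
NameError: name '_c' is not defined
```

View pics/w1.png

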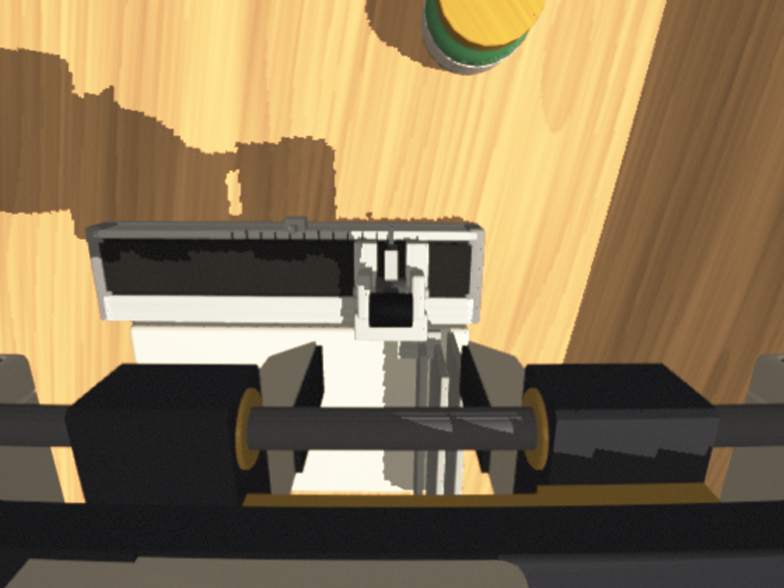

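Wrist view: knob centred between the jaws at (391,310), tab at (296,222), pointer about (391,237), rail outer edge from (92,230) to (482,230).

```bash
sed -i 's/_c/cut/g' h.py; python3 -c "
from h import *
d=load('wrist')
for n,p,h in (('knob top',(391,310),.137),('tab fin',(296,219),.044),('pointer',(391,237),.0325),('railNL',(90,229),.03),('railFL',(483,229),.03),('railNR',(106,321),.03)):
    P=onplane(d,np.array(p[0]/1.4),np.array(p[1]/1.4),h);print(n,cut['R'].T@(P[:2]-cut['o'])*1e3)
"
```

```text
knob top [59.92466467 15.7334774 ]
tab fin [-2.16822995 45.79898111]
pointer [59.9116713  31.64560037]
railNL [-150.04168117   37.45629667]
railFL [123.12847859  36.79697776]
railNR [-150.49947869  -30.9966197 ]
```

Call:
jog_arm --pt "0.0007 0 0.03 0" --pt "0.0007 0 0.06 0" --pt "0.0007 0 0.08 0" --pt "0.0007 0 0.0868 0" --pt "0.0007 0 0.0868 0" --pt "0.0007 0 0.0868 0"

```text
clock: 3.15
position: [0.5976, -0.0024, 0.1214]
ee_rot: [1.992, 2.428, 0.002]
force: [0.2, 0.9, 0.1]
width: 0.541
gripper_force: 0.0
```

Call:
jog_arm --pt "0 0 0 0" --pt "0 0 0 0" --pt "0 0 0 0" --pt "0 0 0 0" --pt "0 0 0 0" --pt "0 0 0 0" --hand 0 --newtons 40

```text
clock: 3.9
position: [0.5967, -0.0027, 0.1206]
ee_rot: [-1.992, -2.429, 0.001]
force: [-3.6, -0.7, 5.7]
width: 0.233
gripper_force: 40.0
```

```bash
python3 -c "
from h import *
st()"
```

```text
3.9 grasp pt cutter mm [59.9 15.6] 128.6 Fcut [-3.71  0.04] 5.71 w 21.4 39.99893546104431
```

Grip is firm. Drawing the stop out by about 60 mm.

Call:
jog_arm --pt "0 -0.003 0 0" --pt "0 -0.008 0 0" --pt "0 -0.014 0 0" --pt "0 -0.02 0 0" --pt "0 -0.026 0 0" --pt "0 -0.032 0 0" --pt "0 -0.038 0 0" --pt "0 -0.044 0 0" --pt "0 -0.05 0 0" --pt "0 -0.055 0 0" --pt "0 -0.059 0 0" --pt "0 -0.062 0 0" --pt "0 -0.062 0 0" --pt "0 -0.062 0 0" --pt "0 -0.062 0 0"

```text
clock: 5.78
position: [0.5367, -0.0143, 0.1206]
ee_rot: [1.992, 2.429, 0.002]
force: [6.0, 2.2, -1.4]
width: 0.238
gripper_force: 40.0
```

```bash
python3 -c "
from h import *
st()
import cv2
d=grab('wrist');d2=grab('top');d3=grab('scene')
q=lambda x,y,z:np.r_[cut['o']+cut['R']@[x/1e3,y/1e3],z/1e3]
P=q(-4,42,38)
ims=[]
for e in(d,d2,d3):
    u,v=proj(e,P)[0].astype(int);u=min(max(u,22),537);v=min(max(v,22),397);print(u-22,v-22);ims.append(cv2.resize(e['color'][v-22:v+22,u-22:u+22,::-1],(264,264),interpolation=cv2.INTER_CUBIC))
cv2.imwrite('pics/tab1.png',np.hstack(ims))"
```

```text
5.775 grasp pt cutter mm [-1.2 15.9] 128.6 Fcut [6.31 0.98] -1.36 w 21.8 39.996957778930664
253 159
318 215
159 203
```

View pics/tab1.png

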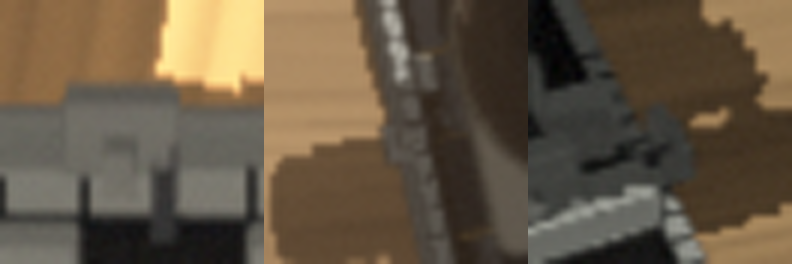

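Wrist crop: fin at (121,150), pointer at (163,190), so the pointer is about 5 mm short of the fin. I'll draw 5 mm more and probe with the lever.

Call:
jog_arm --pt "0 -0.003 0 0" --pt "0 -0.005 0 0" --pt "0 -0.005 0 0" --pt "0.0077 -0.005 0.002 0" --pt "0.0152 -0.005 0.0049 0" --pt "0.0225 -0.005 0.0084 0" --pt "0.0293 -0.005 0.0126 0" --pt "0.033 -0.005 0.015 0" --pt "0.0356 -0.005 0.0174 0" --pt "0.0375 -0.005 0.019 0" --pt "0.0375 -0.005 0.019 0" --pt "0.0375 -0.005 0.019 0"

```text
clock: 7.42
position: [0.5262, 0.0213, 0.1029]
ee_rot: [1.99, 2.426, 0.005]
force: [7.0, 0.8, 7.2]
width: 0.237
gripper_force: 40.0
```

```bash
cat >> h.py <<'E'
def th():
    s=arm.observe();p=np.array(s['position']);c=cut['R'].T@(p[:2]-cut['o'])*1e3
    print('theta',round(float(np.arctan2(c[1],p[2]*1e3+8-50)),3),'r',round(float(np.hypot(c[1],p[2]*1e3-42)),1),'stop~',round(60-c[0],1))
E
python3 -c "
from h import *
st();th()"
```

```text
7.425 grasp pt cutter mm [-4.6 52.9] 110.9 Fcut [ 6.98 -0.58] 7.19 w 21.7 40.00052511692047
theta 0.715 r 80.7 stop~ 64.6
```

Call:
jog_arm --pt "0.002 0 0.002 0" --pt "0.004 0 0.004 0" --pt "0.004 0 0.004 0"

```text
clock: 7.8
position: [0.5266, 0.0253, 0.0996]
ee_rot: [1.989, 2.425, 0.008]
force: [9.4, 0.5, 9.5]
width: 0.235
gripper_force: 40.0
```

```bash
python3 -c "
from h import *
st();th()"
```

```text
7.8 grasp pt cutter mm [-3.4 56.7] 107.6 Fcut [ 9.33 -1.34] 9.52 w 21.6 39.99754786491394
theta 0.778 r 80.8 stop~ 63.4
```

Call:
jog_arm --pt "0.002 0 0.003 0" --pt "0.004 0 0.006 0" --pt "0.004 0 0.006 0" --pt "0.004 0 0.006 0"

```text
clock: 8.3
position: [0.5265, 0.0298, 0.0948]
ee_rot: [1.988, 2.424, 0.01]
force: [6.2, 1.6, 24.3]
width: 0.233
gripper_force: 40.0
```

```bash
python3 -c "
from h import *
st();th()"
```

```text
8.3 grasp pt cutter mm [-2.7 61.1] 102.8 Fcut [6.37 0.38] 24.29 w 21.4 40.004348158836365
theta 0.858 r 80.8 stop~ 62.7
```

```bash
python3 -c "
from h import *
d=grab('wrist');d3=grab('scene')
P=np.r_[cut['o']+cut['R']@[-.003,.05],.08]
u,v=proj(d3,P)[0].astype(int);print(u,v)
a=cv2.resize(d['color'][130:270,190:370,::-1],(396,308),interpolation=cv2.INTER_CUBIC)
b=cv2.resize(d3['color'][v-50:v+50,u-50:u+50,::-1],(400,400),interpolation=cv2.INTER_CUBIC)
o=np.zeros((400,796,3),np.uint8);o[:308,:396]=a;o[:,396:]=b
cv2.imwrite('pics/p2.png',o)"
```

```text
183 203
```

View pics/p2.png

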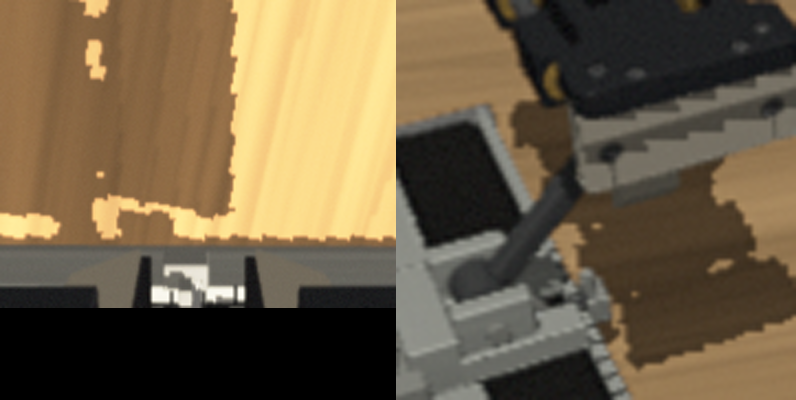

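```bash
python3 -c "
from h import *
d=load('scene')
for x in(-3,-6):
  for t in(.6,.7,.8,.9):
    q=[np.r_[cut['o']+cut['R']@[x/1e3,r*np.sin(t)],.05+r*np.cos(t)] for r in(0,.03,.05,.08)]
    print(x,t,np.round((proj(d,q)-[133,153])*4+[396,0]).tolist())
"
```

```text
-3 0.6 [[480.0, 300.0], [515.0, 237.0], [538.0, 193.0], [574.0, 127.0]]
-3 0.7 [[480.0, 300.0], [522.0, 238.0], [550.0, 197.0], [593.0, 133.0]]
-3 0.8 [[480.0, 300.0], [528.0, 241.0], [561.0, 201.0], [610.0, 141.0]]
-3 0.9 [[480.0, 300.0], [534.0, 244.0], [571.0, 207.0], [625.0, 150.0]]
-6 0.6 [[478.0, 295.0], [513.0, 232.0], [536.0, 189.0], [572.0, 123.0]]
-6 0.7 [[478.0, 295.0], [520.0, 234.0], [548.0, 192.0], [590.0, 129.0]]
-6 0.8 [[478.0, 295.0], [526.0, 236.0], [558.0, 197.0], [607.0, 136.0]]
-6 0.9 [[478.0, 295.0], [532.0, 239.0], [568.0, 202.0], [623.0, 146.0]]
```

```bash
python3 -c "
from h import *
d=load('scene');g=d['color'].astype(int).sum(2)//3
for v in range(196,222,2): print(v,(v-153)*4,g[v,155:190].tolist())
"
```

```text
196 172 [23, 20, 21, 20, 55, 121, 137, 138, 123, 113, 109, 110, 111, 112, 110, 103, 74, 48, 36, 27, 25, 26, 31, 71, 95, 108, 111, 109, 110, 110, 110, 108, 92, 105, 110]
198 180 [24, 19, 19, 18, 24, 57, 120, 137, 137, 125, 116, 116, 116, 115, 83, 53, 53, 55, 52, 38, 26, 26, 26, 54, 108, 113, 111, 110, 110, 111, 112, 111, 88, 102, 110]
200 188 [22, 24, 21, 19, 16, 22, 57, 120, 139, 137, 125, 116, 115, 114, 79, 52, 52, 55, 55, 53, 34, 25, 26, 25, 41, 80, 107, 111, 109, 96, 89, 80, 67, 65, 67]
202 196 [22, 24, 22, 22, 22, 25, 20, 57, 120, 139, 138, 128, 121, 94, 65, 54, 55, 57, 52, 46, 38, 30, 26, 32, 44, 52, 51, 53, 53, 50, 53, 53, 59, 63, 64]
204 204 [23, 22, 23, 21, 24, 22, 21, 21, 59, 122, 139, 117, 77, 53, 53, 56, 55, 49, 41, 40, 40, 38, 44, 53, 56, 57, 59, 56, 57, 59, 59, 59, 62, 60, 58]
206 212 [24, 22, 22, 25, 26, 21, 25, 14, 22, 55, 69, 59, 53, 55, 56, 51, 46, 42, 41, 42, 42, 53, 61, 60, 61, 62, 61, 61, 58, 60, 59, 59, 60, 57, 59]
208 220 [24, 18, 26, 21, 20, 20, 22, 22, 28, 46, 52, 54, 56, 52, 48, 44, 38, 37, 38, 59, 69, 68, 66, 60, 57, 58, 58, 64, 68, 58, 55, 57, 57, 54, 56]
2
[... 242 characters left out ...]
30, 129, 129, 129, 130, 128, 92, 63, 55, 57, 58, 58, 60, 59, 59, 58, 61]
214 244 [151, 146, 134, 111, 78, 56, 51, 54, 56, 49, 44, 39, 39, 44, 99, 130, 137, 122, 122, 126, 128, 126, 100, 81, 76, 64, 58, 58, 56, 58, 57, 57, 61, 60, 57]
216 252 [106, 102, 83, 59, 50, 52, 57, 52, 45, 41, 39, 43, 62, 117, 136, 105, 92, 121, 123, 124, 128, 128, 128, 90, 57, 59, 58, 60, 60, 59, 59, 60, 60, 60, 60]
218 260 [57, 55, 53, 53, 55, 54, 46, 44, 42, 41, 41, 49, 60, 63, 64, 63, 64, 77, 80, 86, 122, 134, 133, 93, 61, 59, 58, 59, 59, 60, 57, 57, 58, 58, 55]
220 268 [49, 51, 54, 56, 52, 44, 41, 42, 39, 44, 58, 64, 65, 63, 65, 62, 64, 66, 62, 60, 88, 119, 127, 121, 120, 123, 101, 69, 53, 52, 51, 53, 54, 52, 53]
```

Call:
jog_arm --pt "0 -0.001 0 0" --pt "0 -0.002 0 0" --pt "0 -0.003 0 0" --pt "0 -0.003 0 0"

```text
clock: 8.9
position: [0.526, 0.0293, 0.0952]
ee_rot: [1.987, 2.421, 0.016]
force: [13.8, 1.3, 17.8]
width: 0.233
gripper_force: 40.0
```

```bash
python3 -c "
from h import *
st();th()"
```

```text
8.9 grasp pt cutter mm [-3.3 60.7] 103.2 Fcut [13.79 -1.47] 17.8 w 21.4 40.0022953748703
theta 0.851 r 80.8 stop~ 63.3
```

Call:
jog_arm --pt "-0.004 0 -0.005 0" --pt "-0.009 0 -0.01 0" --pt "-0.014 0 -0.0145 0" --pt "-0.0193 0 -0.0186 0" --pt "-0.0193 0 -0.0186 0" --pt "-0.0193 0 -0.0186 0"

```text
clock: 9.65
position: [0.5236, 0.0092, 0.1099]
ee_rot: [1.993, 2.428, 0.001]
force: [7.5, 1.5, -5.0]
width: 0.233
gripper_force: 40.0
```

```bash
python3 -c "
from h import *
st();th()"
```

```text
9.65 grasp pt cutter mm [-9.5 41.6] 117.9 Fcut [7.64 0.05] -5.04 w 21.4 39.99807000160217
theta 0.549 r 79.6 stop~ 69.5
```

Call:
jog_arm --pt "0.0036 0 0.0024 0" --pt "0.007 0 0.005 0" --pt "0.01 0 0.0074 0" --pt "0.0128 0 0.01 0" --pt "0.0156 0 0.0125 0" --pt "0.0156 0 0.0125 0"

```text
clock: 10.4
position: [0.5219, 0.0249, 0.0985]
ee_rot: [1.99, 2.427, 0.004]
force: [7.9, 0.8, 3.4]
width: 0.234
gripper_force: 40.0
```

```bash
python3 -c "
from h import *
st();th()"
```

```text
10.4 grasp pt cutter mm [-8.1 57.3] 106.5 Fcut [ 7.87 -0.73] 3.41 w 21.5 40.000630617141724
theta 0.792 r 80.5 stop~ 68.1
```

Call:
jog_arm --pt "0.0025 0 0.0028 0" --pt "0.0051 0 0.0058 0" --pt "0.0051 0 0.0058 0"

```text
clock: 10.78
position: [0.5211, 0.0305, 0.0928]
ee_rot: [1.99, 2.427, 0.005]
force: [8.1, 2.2, 4.6]
width: 0.236
gripper_force: 40.0
```

```bash
python3 -c "
from h import *
st();th()"
```

```text
10.775 grasp pt cutter mm [-7.9 62.9] 100.8 Fcut [8.41 0.57] 4.61 w 21.7 40.002315044403076
theta 0.891 r 80.9 stop~ 67.9
```

Call:
jog_arm --pt "0.003 0 0.0042 0" --pt "0.0061 0 0.0088 0" --pt "0.0088 0 0.0136 0" --pt "0.0088 0 0.0136 0"

```text
clock: 11.28
position: [0.5193, 0.0401, 0.0792]
ee_rot: [1.989, 2.429, 0.007]
force: [8.6, 6.0, 4.7]
width: 0.229
gripper_force: 40.0
```

```bash
python3 -c "
from h import *
st();th()"
```

```text
11.275 grasp pt cutter mm [-7.7 72.7] 87.2 Fcut [9.65 4.2 ] 4.68 w 21.0 40.006041526794434
theta 1.097 r 81.7 stop~ 67.7
```

It's going in freely. Swinging fully down.

Call:
jog_arm --pt "0.0025 0 0.0055 0" --pt "0.0042 0 0.011 0" --pt "0.0058 0 0.0168 0" --pt "0.007 0 0.0227 0" --pt "0.0078 0 0.0285 0" --pt "0.008 0 0.033 0" --pt "0.008 0 0.0363 0" --pt "0.008 0 0.0385 0" --pt "0.008 0 0.0385 0" --pt "0.008 0 0.0385 0"

```text
clock: 12.52
position: [0.5177, 0.0503, 0.0409]
ee_rot: [1.988, 2.432, 0.01]
force: [4.8, 13.7, 3.9]
width: 0.236
gripper_force: 40.0
```

```bash
python3 -c "
from h import *
st();th()
d=grab('wrist');d3=grab('scene')
P=np.r_[cut['o']+cut['R']@[-.003,.05],.06]
u,v=proj(d3,P)[0].astype(int)
a=cv2.resize(d['color'][110:290,190:370,::-1],(396,396),interpolation=cv2.INTER_CUBIC)
b=cv2.resize(d3['color'][v-50:v+50,u-50:u+50,::-1],(396,396),interpolation=cv2.INTER_CUBIC)
cv2.imwrite('pics/p3.png',np.hstack([a,b]))"
```

```text
12.525 grasp pt cutter mm [-7.3 83. ] 48.9 Fcut [ 7.41 12.48] 3.86 w 21.6 40.009928941726685
theta 1.584 r 83.0 stop~ 67.3
```

View pics/p3.png

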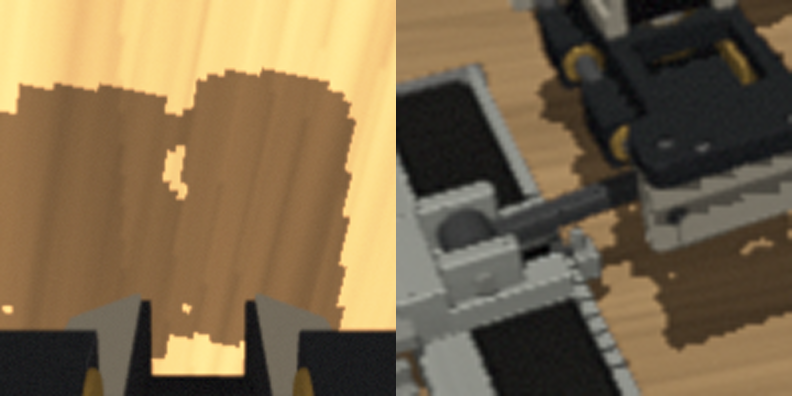

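Right half: the lever lies nearly level, held by the gripper. I'll press a little further to be sure it reaches the end.

Call:
jog_arm --pt "-0.001 0 0.002 0" --pt "-0.002 0 0.004 0" --pt "-0.002 0 0.006 0" --pt "-0.002 0 0.006 0"

```text
clock: 13.12
position: [0.5179, 0.0499, 0.0349]
ee_rot: [-1.987, -2.433, -0.013]
force: [4.2, 16.6, 2.5]
width: 0.237
gripper_force: 40.0
```

```bash
python3 -c "
from h import *
st();th()"
```

```text
13.125 grasp pt cutter mm [-7.1 82.6] 42.9 Fcut [ 7.36 15.5 ] 2.53 w 21.8 40.0132942199707
theta 1.657 r 82.9 stop~ 67.1
```

Call:
jog_arm --pt "0.002 0 0.002 0" --pt "0.003 0 0.004 0" --pt "0.003 0 0.006 0" --pt "0.003 0 0.006 0"

```text
clock: 13.62
position: [0.5184, 0.05, 0.0305]
ee_rot: [1.988, 2.428, 0.01]
force: [0.6, 7.0, 26.4]
width: 0.234
gripper_force: 40.0
```

```bash
python3 -c "
from h import *
st();th()
d=load('wrist')
d=grab('scene');g=d['color'].astype(int).sum(2)//3
x=-7
for t in(1.3,1.4,1.5,1.57):
    q=[np.r_[cut['o']+cut['R']@[x/1e3,r*np.sin(t)],.05+r*np.cos(t)] for r in(0,.03,.05,.08)]
    print(t,np.round(proj(d,q),1).tolist())
P=np.r_[cut['o']+cut['R']@[-.007,.05],.05]
u,v=proj(d,P)[0].astype(int)
for c in range(u-18,u+8,3):print(c,v-18,g[v-18:v+14,c].tolist())
"
```

```text
13.625 grasp pt cutter mm [-6.7 82.5] 38.5 Fcut [1.98 6.75] 26.43 w 21.5 40.007017850875854
theta 1.709 r 83.3 stop~ 66.7
1.3 [[153.4, 226.4], [171.3, 216.8], [183.0, 210.5], [200.4, 201.2]]
1.4 [[153.4, 226.4], [171.9, 218.1], [184.1, 212.8], [201.9, 204.8]]
1.5 [[153.4, 226.4], [172.4, 219.5], [184.8, 215.1], [203.0, 208.6]]
1.57 [[153.4, 226.4], [172.6, 220.6], [185.1, 216.8], [203.4, 211.3]]
167 198 [118, 120, 116, 119, 125, 118, 127, 139, 142, 144, 143, 140, 128, 120, 55, 52, 116, 141, 144, 89, 61, 60, 64, 56, 46, 39, 41, 48, 29, 18, 30, 64]
170 198 [119, 119, 115, 122, 125, 123, 119, 122, 131, 127, 131, 121, 129, 117, 95, 133, 135, 138, 94, 63, 63, 63, 58, 46, 43, 42, 44, 27, 11, 18, 81, 141]
173 198 [118, 118, 117, 124, 125, 121, 120, 129, 133, 136, 133, 131, 130, 128, 131, 124, 126, 79, 60, 61, 62, 61, 49, 42, 42, 37, 41, 23, 23, 76, 139, 143]
176 198 [119, 118, 121, 125, 123, 120, 122, 132, 136, 135, 133, 130, 129, 128, 133, 130, 100, 67, 61, 62, 64, 49, 43, 41, 43, 57, 66, 63, 71, 134, 141, 144]
179 198 [55, 79, 89, 121, 121, 121, 124, 101, 98, 129, 131, 128, 130, 132, 129, 106, 69, 59, 60, 64, 50, 45, 38, 48, 95, 109, 91, 71, 61, 66, 109, 137]
182 198 [55, 55, 56, 57, 54, 56, 58, 61, 62, 59, 57, 58, 65, 88, 87, 67, 60, 60, 65, 52, 44, 40, 54, 105, 92, 75, 84, 95, 120, 127, 134, 104]
185 198 [16, 15, 16, 16, 20, 33, 46, 58, 62, 59, 57, 60, 60, 61, 65, 62, 61, 65, 53, 47, 41, 47, 90, 121, 125, 118, 122, 109, 126, 135, 103, 93]
188 198 [31, 33, 31, 24, 19, 17, 19, 16, 16, 26, 34, 44, 58, 39, 26, 26, 35, 28, 33, 31, 44, 81, 120, 124, 126, 126, 122, 120, 116, 70, 50, 48]
191 198 [34, 33, 27, 35, 76, 88, 81, 80, 78, 71, 51, 26, 25, 23, 28, 25, 28, 27, 27, 26, 38, 51, 66, 116, 75, 58, 55, 52, 52, 49, 48, 60]
```

Fz stops hard at the end, and the lever's slope in the image matches level. Now I'll ease the pressure and let the spring load onto the catch wall while still holding.

Call:
jog_arm --pt "0 0.001 -0.001 0" --pt "0 0.002 -0.002 0" --pt "0 0.003 -0.002 0" --pt "0 0.003 -0.002 0" --pt "0 0.003 -0.002 0"

```text
clock: 14.3
position: [0.5185, 0.05, 0.0311]
ee_rot: [-1.99, -2.431, -0.003]
force: [-3.1, 7.5, 18.0]
width: 0.236
gripper_force: 40.0
```

```bash
python3 -c "
from h import *
st();th()"
```

```text
14.3 grasp pt cutter mm [-6.5 82.5] 39.1 Fcut [-1.59  7.98] 18.03 w 21.6 40.02008378505707
theta 1.702 r 83.2 stop~ 66.5
```

The catch holds: the tool now pushes home and the stop doesn't follow. Releasing.

Call:
jog_arm --pt "0 0 0 0" --pt "0 0 0 0" --pt "0 0 0 0" --pt "0 0 0 0" --pt "0 0 0 0" --hand 0.045

```text
clock: 14.92
position: [0.5185, 0.0477, 0.0295]
ee_rot: [-1.992, -2.429, 0.001]
force: [-0.0, -1.0, -0.6]
width: 0.486
gripper_force: 0.0
```

Call:
jog_arm --pt "0 0 -0.01 0" --pt "0 0 -0.03 0" --pt "0 0 -0.06 0" --pt "0 0 -0.1 0" --pt "0 0 -0.14 0" --pt "0 0 -0.18 0" --pt "0 0 -0.18 0" --pt "0 0 -0.18 0" --pt "0 0 -0.18 0"

```text
clock: 16.05
position: [0.5179, 0.0476, 0.2086]
ee_rot: [-1.991, -2.428, 0.002]
force: [0.5, -0.5, -0.0]
width: 0.49
gripper_force: 0.0
```

```bash
python3 -c "
from h import *
st()
d=grab('wrist');d3=grab('scene')
P=np.r_[cut['o']+cut['R']@[-.003,.05],.06]
u,v=proj(d3,P)[0].astype(int);print(proj(d,P))
a=cv2.resize(d['color'][:,:,::-1],(400,300),interpolation=cv2.INTER_AREA)
b=cv2.resize(d3['color'][100:310,80:360,::-1],(400,300),interpolation=cv2.INTER_CUBIC)
c=cv2.resize(d['color'][210:330,190:350,::-1],(400,300),interpolation=cv2.INTER_CUBIC)
e=cv2.resize(d3['color'][v-38:v+37,u-50:u+50,::-1],(400,300),interpolation=cv2.INTER_CUBIC)
cv2.imwrite('pics/p4.png',np.vstack([np.hstack([a,b]),np.hstack([c,e])]))"
```

```text
16.05 grasp pt cutter mm [-7.6 80.3] 216.6 Fcut [ 0.4  -0.61] -0.0 w 45.0 0.0
[[284.7829485  225.08044095]]
```

View pics/p4.png

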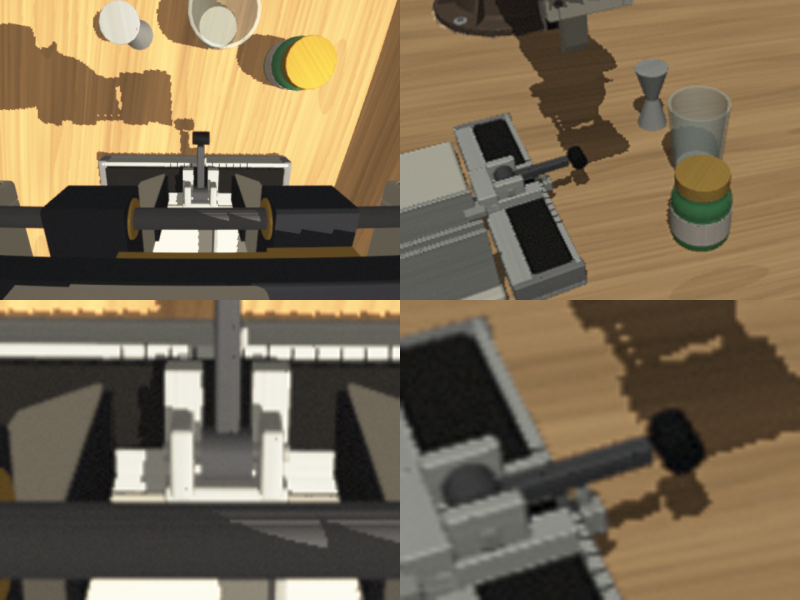

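The stop stays at the tab with the lever down. The jigger, tumbler and jar are standing. One check of the knob height, then I'll hand in.

```bash
python3 -c "
from h import *
for n in('scene','wrist'):
    d=load(n);v,u=np.mgrid[0:420,0:560];P=world(d,u.ravel(),v.ravel());q=np.c_[(P[:,:2]-cut['o'])@cut['R'],P[:,2]]*1e3
    m=(d['z_map'].ravel()>0)&(abs(q[:,0]+7)<13)&(q[:,1]>68)&(q[:,1]<95)&(q[:,2]>25)
    print(n,m.sum(),q[m].min(0),q[m].max(0),q[m].mean(0))
"
```

```text
scene 871 [-18.42209868  68.04020796  43.02507646] [  5.99998716  94.99873007 354.38445245] [  3.05375048  81.06232391 272.60824798]
wrist 468 [-17.59124829  68.00677436  46.48759547] [ 4.3906274  87.66890739 60.25293268] [-6.81574497 79.7509508  56.37127033]
```

```bash
python3 -c "
from cell import arm
print(arm.sign_off())"
```

```text
the job is handed in; nothing more can be done
None
```

The job is handed in: the stop is drawn out and locked in the catch about 1 mm past the tab, with the lever fully down, no snap-back, and the glass, jigger and jar still standing; the sign-off gave no verdict.

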